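# Put the film developing tank back together

### The arm

A 6-joint arm with a two-finger parallel gripper is mounted at the origin on the work surface. World frame = base frame: x ahead of the robot, y to its left, z up, the work surface at z = 0. Lengths are in mm, angles in rad, forces in N, time in s.
With the tool pointing down it reaches from about 350 to 775 mm from the base axis. Payload 7.3 kg.
Tool frame: the origin (TCP) lies at the very end of the fingers, on their centre line; the grasp point (between the pads) lies 19 mm behind it (bot.grip_point_offset is the distance from the TCP to the grasp point, in mm); z points along the fingers, y is the line along which they close (so a half turn about z gives the same grasp; the last joint's range is limited). The gripper opens to 92 mm and grips with 3 to 60 N. Pads are 19 mm wide; open, the fingers measure 130 mm over their backs; the gripper's body (75 mm by 190 mm) begins 47 mm behind the grasp point.
Start: joints at [1.028, 0.342, 1.524, -0, 1.275, -0.146], TCP at [202.884, 484.235, 226.741] pointing down, gripper open.
Joint ranges: [-2.53, 2.53], [-0.77, 2.02], [0.04, 2.7], [-1, 4.14], [0.28, 2.66], [-3.11, 3.11]. Speed limits (rad/s): [2.57, 2.57, 3.14, 3.14, 3.14, 3.14].

### API

Orientations are given as [roll, pitch, yaw] about the fixed x, y, z axes, in that order (R = Rz(yaw) Ry(pitch) Rx(roll)).
In Python, from plant import bot gives the robot as it stands. The module is installed in compiled form; this text tells all that it offers.
- The arm moves only by the shell command python3 -m jog 'ROWS' [OPENING]. ROWS is JSON, a list of rows, each a list of 6 numbers: the shift along the tool's x, y, z in mm, then the turn, a rotation vector about the tool's x, y, z in rad. In form: [[dx, dy, dz, rx, ry, rz], ...]. A call has 1 to 12 rows; each row shifts and turns the commanded pose from where the row before left it, along the tool's axes as they then stand; what a row does not reach is not made up. A row lasts 1/10 s, in which the tool goes at most 50 mm and 8.59 degrees, less where a joint would pass 70% of its speed; a pose out of reach is approached as far as the arm can. A call with a gripper value outside its range is refused whole. OPENING is the opening in per cent of the stroke, from 0 (shut) to 100 (fully open), set as the call begins (- or left out, the last holds). The fingers move at their own pace and stop on an object; the grip force is fixed at half the most. Time passes only in rows, so rows that do not move let the fingers close. It gives the time, the measured TCP pose, the force, the opening and the grip force at its end, in the units of the state.
- bot.get_obs(): the state, without advancing time (a new reading comes with each control period).
- bot.capture(name): name is "side" or "top"; returns the picture (400x640x3 uint8, red, green, blue); there is no depth.
- bot.camera_model(name): a dict with "fx", "fy", "cx", "cy" (pixels), "dist_coeffs" ([k1, k2, p1, p2, k3] as OpenCV has them; the pictures are not rectified), "position" and "orientation" of the camera in the world. Camera axes: x right, y down, z forward; pixel columns grow to the right and rows downward; lengths in mm; the calibration is good to about 2 mm. A picture is of the moment at which its call begins. camera_model takes no time and is no camera call.
- bot.close_job(): hands the job in; it is judged then, once.
Trained networks look in the newest picture that a camera, given by its name, has taken for a name from the list of things; names that differ only in an ending like _2 or _b are one class to them, and where a whole thing is asked for, a point or a joint stands for the part that bears it (a point fixed in the world has none). Each returns a list of dicts, best first, with "p" (0 to 1); they miss things now and then, are a little off and sometimes report something else, mostly with a low value. They report only what shows in the picture. A call takes as long as a camera call. They do not tell look-alikes from the thing itself.
- bot.outline_of(target, camera): "mask" (400x640 bool, what is visible of it) and "pixel" ([column, row] in pixels, amid what is visible of it).
The state is a dict: "time": time; "joint_positions": joint angles; "dq": joint speeds; "tau": joint torques, N m; "tool_pos": TCP position; "tcp_rot": TCP orientation; "contact_force": force on the tool from outside, world axes, zero at the start; "moment": the same for the moment, N m; "grip_width": finger opening in mm; "finger_force": force on a finger pad.
Only numpy, scipy, OpenCV 4.12 (cv2) and the standard library are available. Lean on these libraries where they do the work, as an engineer would, in place of code of your own. Each camera call takes 0.05 s, during which the arm holds its last target. There are 200 camera calls.

### The job

Put the washed daylight developing tank back together, ready for the next film. With the centre column still standing on the shelf, slip the reel over it down to its foot, then the retaining collar on top of the reel's hub; then lift column, reel and collar together by the column and stand them in the middle of the tank, put the funnel lid squarely home on the tank's rim, and last of all set the cap fully down over the lid's neck. Leave the film loader, blower, bottle opener and canister where they are.

Things in the scene. Friction and masses are not known exactly. Their poses are not given: they have to be found in the camera images.
- tank: Open round black plastic pot standing loose on the shelf: outside 110 mm diameter (113 at the rim bead), 74 mm high; inside 102 mm diameter, floor 4 mm thick. Origin: centre of underside, z up; round, yaw means nothing.
- column: Black plastic centre column, standing loose: foot disc 56 mm diameter, 4 mm thick; post 20 mm diameter up to 88 mm, tapering to 12 mm at its top at 94 mm. With reel and collar on, the post is bare from 66 mm up to grip; on the tank floor its top is 24 mm above the rim. Origin: centre of underside, z up; round, yaw means nothing.
- reel: White plastic film reel lying flat: two cheeks 90 mm diameter, tops at 2.5 mm and 40 mm (ribs to 41.5 mm); hub tube 34 mm outside diameter up to 54 mm, the place to grip; bore 25 mm right through. On the column its underside rests on the foot, 4 mm above the column's underside. Origin: centre of underside, z up; round, yaw means nothing.
- collar: Black plastic retaining ring lying flat: 36 mm outside diameter, 25 mm bore, 8 mm high. On the column it rests on the reel's hub, its underside 58 mm above the column's underside. Origin: centre of underside, z up; round, yaw means nothing.
- lid: Black funnel lid, right way up. Upward: plug ring 88 mm diameter widening to 95, 10 mm high; deck 114 mm diameter to 15 mm; fillet to 18 mm; open neck 44 mm diameter (bore 37) to 45 mm, the place to grip. Seated, plug in tank mouth, deck on rim, its underside is 64 mm above the tank's; the column's top stands inside the neck. Origin: centre of underside, z up; round, yaw means nothing.
- cap: Grey plastic cap lying mouth down: 54 mm outside diameter, 18 mm high, inside 49 mm diameter and 14.5 mm deep. Slips loosely over the lid's neck and rests on its top, its underside then 30.5 mm above the lid's. Origin: centre of underside, z up; round, yaw means nothing.
- loader: Bystander: aluminium film loader, 100 x 150 x 46 mm box with a round boss, a hinged lid and a small crank (79 mm high in all), 150 mm long along its y. Origin: centre of its underside. Leave alone.
- blower: Bystander: black rubber blower bulb standing upright, 60 mm diameter, with a thin grey nozzle, 122 mm high in all. Origin: centre of its underside. Leave alone.
- opener: Bystander: flat steel bottle opener lying flat, 113 mm long along its x (61 mm to the handle end at -x, 52 mm to the ring end at +x), 38 mm wide at the ring, 4 mm thick. Origin: near its middle on the underside. Leave alone.
- canister: Bystander: blue plastic film canister standing upright, 34 mm diameter, 52 mm high. Origin: centre of its underside. Leave alone.
Things that resemble listed ones, but are neither listed nor needed, are in the scene too. Leave any orange or white look-alike of the column alone. What is meant by the reel is not pink, and is the larger of those in its own colour.

How it is judged:
By the outcome, as a careful person would: the job done as asked, in the order asked, and still so for the second after the job is handed in, with the robot touching nothing.
It also fails if it takes over 144 s, if anything falls off the work surface, if the arm or the gripper's body presses on something with over 40 N, if the wrist force passes 120 N, or if a joint passes its speed limit or range.

## Working session

There is one attempt and no reset: what is moved stays moved. The work goes in short steps, Python scripts to look and compute and a shell command to move; the robot and the scene stay as the last step left them, time stands still between calls to the robot, and variables do not carry over. Pictures are saved under pics/ and viewed, at most 17 in all, crops included, and the job is handed in when it is done.

```bash
mkdir -p pics
python3 - <<'E'
from plant import bot
import cv2
for n in("top","side"):
    cv2.imwrite(f"pics/{n}0.png",bot.capture(n)[:,:,::-1]); print(bot.camera_model(n))
print(bot.get_obs())
E
```

```text
{'fx': 385.10701249059116, 'fy': 385.10701249059116, 'cx': 315.16433429856767, 'cy': 195.48302344702648, 'dist_coeffs': array([-0.03652523,  0.        ,  0.        ,  0.        ,  0.        ]), 'position': array([ 315.78738904,   -3.37973051, 1353.11511914]), 'orientation': array([-2.96584416, -0.0125383 , -1.57917981])}
{'fx': 361.8536837743564, 'fy': 361.8536837743564, 'cx': 310.61504927049305, 'cy': 200.36201827795853, 'dist_coeffs': array([0.00402393, 0.        , 0.        , 0.        , 0.        ]), 'position': array([  82.92205599, -526.83653632,  663.67162199]), 'orientation': array([-2.30622914e+00,  1.43268009e-03, -7.32503606e-01])}
{'time': 0.1, 'joint_positions': array([ 1.02800079e+00,  3.42646847e-01,  1.52490394e+00,  9.53896874e-06,
        1.27544080e+00, -1.46017577e-01]), 'dq': array([-0.00144699, -0.00175327, -0.00331584, -0.0018518 ,  0.00116998,
       -0.00130509]), 'tau': array([ 7.60205112e-04, -4.32005632e+01, -2.44692260e+01,  7.18242559e-02,
        5.25987719e-02, -7.71590885e-05]), 'tool_pos': array([202.67885462, 483.90120593, 226.12382365]), 'tcp_rot': array([-3.14020994e+00, -2.12567510e-04,  2.74481176e+00]), 'contact_force': array([ 0.17426506, -0.71066229, -0.06243388]), 'moment': array([0.01326483, 0.02700419, 0.00869979]), 'finger_force': 0.0, 'grip_width': 91.8961803568671}
```

View pics/top0.png

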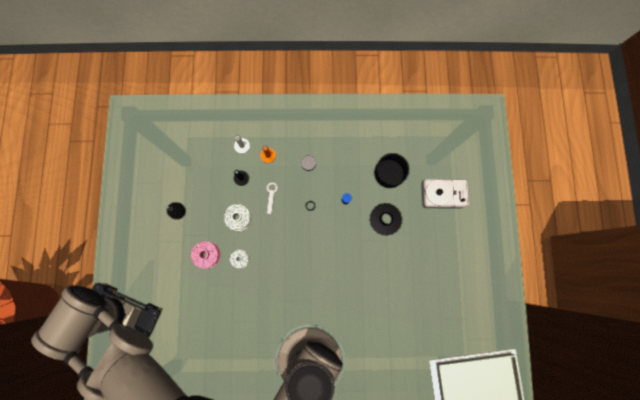

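View pics/side0.png

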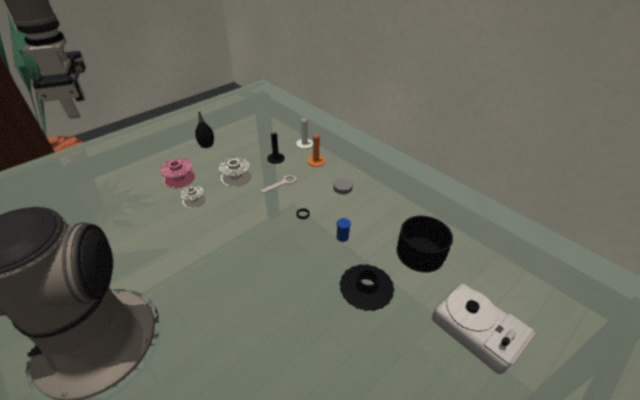

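Top view:
- The black column is at (241,177), with a white look-alike at (241,145) and an orange one at (268,154).
- The white reels are at (237,217), large, and (239,259), small. A pink reel is at (204,254).
- The collar is at (310,205), cap (309,163), tank (391,170), lid (386,219), and canister (347,198).

I take the black column and the larger white reel, and confirm both in an enlarged crop.

```bash
cat > h.py <<'E'
import numpy as np, cv2
from scipy.optimize import least_squares
from scipy.spatial.transform import Rotation as R
from plant import bot
CM={n:bot.camera_model(n) for n in("top","side")}
def proj(P,cam):
    m=CM[cam]; Rw=R.from_euler("xyz",m["orientation"]).as_matrix().T
    K=np.array([[m["fx"],0,m["cx"]],[0,m["fy"],m["cy"]],[0,0,1.]])
    p,_=cv2.projectPoints(np.asarray(P,float).reshape(-1,3),cv2.Rodrigues(Rw)[0],-Rw@m["position"],K,m["dist_coeffs"])
    return p.reshape(-1,2)
# rings (radius,z)
MOD=dict(tank=[(55,0),(55,68),(56.5,70),(56.5,74)],column=[(28,0),(28,4),(10,4),(10,88),(6,94)],
 reel=[(45,0),(45,2.5),(17,2.5),(17,37.5),(45,37.5),(45,41.5),(17,41.5),(17,54)],collar=[(18,0),(18,8)],
 lid=[(44,0),(47.5,10),(57,10),(57,15),(22,18),(22,45)],cap=[(27,0),(27,18)],canister=[(17,0),(17,52)],
 blower=[(15,0),(30,30),(15,60),(4,70),(3,122)])
A=np.linspace(0,2*np.pi,48,endpoint=False); S=16
def sil(name,x,y,z,cam,hole=0):
    rings=[proj(np.c_[x+r*np.cos(A),y+r*np.sin(A),0*A+z+h],cam) for r,h in MOD[name]]
    im=np.zeros((400,640),np.uint8); big=None
    c=rings[0].mean(0).round()-40; im=np.zeros((80*8,80*8),np.uint8)
    for a,b in zip(rings,rings[1:]):
        q=cv2.convexHull(np.r_[a,b].astype(np.float32))
        cv2.fillConvexPoly(im,np.round((q-c+.5)*8*S).astype(np.int32),1,shift=4)
    ys,xs=np.nonzero(im); f=lambda v,o:(v+.5)/8+o-.5
    xs,ys=f(xs,c[0]),f(ys,c[1])
    return np.array([xs.mean(),ys.mean()]),np.array([xs.min(),xs.max(),ys.min(),ys.max()]),len(xs)/64
def mstat(mask):
    m=mask.astype(np.uint8)
    cs,_=cv2.findContours(m,cv2.RETR_EXTERNAL,cv2.CHAIN_APPROX_NONE)
    k=max(cs,key=cv2.contourArea); f=np.zeros_like(m); cv2.drawContours(f,[k],-1,1,-1)
    ys,xs=np.nonzero(f); return np.array([xs.mean(),ys.mean()]),f.sum()
def locate(name,obs,z=0,x0=(450,0)):
    "obs: {cam: filled-mask centroid}"
    def res(p): return np.concatenate([sil(name,p[0],p[1],z,c)[0]-o for c,o in obs.items()])
    s=least_squares(res,x0,diff_step=5e-3,x_scale=100.)
    return s.x,res(s.x)
E
python3 - <<'E'
from h import *
im={n:bot.capture(n) for n in("top","side")}
for name in MOD:
    D={}
    for c in("top","side"):
        D[c]=[(d["p"],)+mstat(d["mask"]) for d in bot.outline_of(name,c) if d["p"]>.2 and d["mask"].sum()>5]
        print(name,c,[(round(p,2),m.round(1).tolist(),int(a)) for p,m,a in D[c]])
t=cv2.resize(im["top"][125:280,160:330],None,fx=4.5,fy=3.8,interpolation=2)[:589]
t=cv2.resize(im["top"][130:280,160:330],(680,600),interpolation=2)
cv2.imwrite("pics/crop1.png",t[:,:,::-1])
E
```

```text
tank top [(0.82, [391.2, 170.2], 970)]
tank side [(0.85, [423.5, 243.3], 2520)]
column top [(0.63, [241.0, 177.6], 189), (0.57, [240.9, 144.0], 181), (0.47, [268.1, 155.0], 157)]
column side [(0.76, [304.0, 136.4], 281), (0.7, [315.5, 153.7], 296), (0.69, [274.6, 150.8], 276), (0.54, [342.7, 229.6], 265)]
reel top [(0.89, [237.6, 217.4], 585), (0.65, [240.1, 258.6], 290), (0.61, [444.3, 193.2], 1353), (0.59, [205.2, 255.1], 683)]
reel side [(0.88, [192.3, 195.9], 421), (0.66, [177.3, 173.0], 805)]
collar top []
collar side [(0.39, [302.3, 213.4], 134)]
lid top [(0.58, [385.8, 218.9], 842)]
lid side [(0.86, [365.9, 287.2], 1910)]
cap top [(0.49, [308.1, 162.7], 180)]
cap side [(0.78, [342.3, 186.0], 266)]
canister top []
canister side [(0.56, [342.7, 229.1], 279)]
blower top [(0.52, [175.4, 210.1], 261)]
blower side [(0.95, [203.5, 133.8], 426)]
```

View pics/crop1.png

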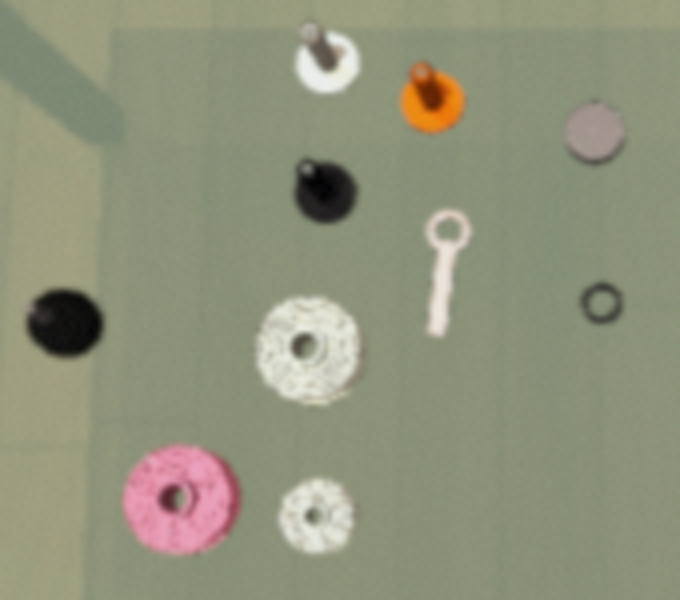

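The crop confirms it: the black column has its foot at (241,178), the larger white reel is at (237,217) (the small one is at (238,259)), the collar is at (310.5,205.7), and the cap is at (309,163). Next I compute the positions.

```bash
cat >> h.py <<'E'
def seg(img,box,f):
    "filled centroid of largest blob where |img-background|>f within box x0,x1,y0,y1"
    x0,x1,y0,y1=box; s=img[y0:y1,x0:x1].astype(float); bg=np.median(np.r_[s[0],s[-1],s[:,0],s[:,-1]],0)
    m=np.zeros(img.shape[:2],bool); m[y0:y1,x0:x1]=np.abs(s-bg).max(2)>f
    return mstat(m)
E
python3 - <<'E'
from h import *
im={n:bot.capture(n) for n in("top","side")}
B=dict(tank=((366,415,145,194),(385,462,208,280)),column=((228,258,164,194),(262,290,128,168)),reel=((218,256,198,237),(213,254,152,188)),
 collar=((300,320,196,215),(293,313,205,222)),lid=((366,406,200,239),(333,400,258,315)),cap=((298,320,152,174),(330,356,176,197)),
 canister=((339,356,190,207),(334,353,216,246)),blower=((163,190,199,221),(190,217,108,152)))
for n,(bt,bs) in B.items():
    o={"top":seg(im["top"],bt,22),"side":seg(im["side"],bs,22)}
    p,r=locate(n,{k:v[0] for k,v in o.items()})
    x=[locate(n,{k:v[0]})[0].round(0).tolist() for k,v in o.items()]
    print(n,p.round(1),r.round(1),x,[(v[0].round(1).tolist(),int(v[1]),int(sil(n,*p,0,k)[2])) for k,v in o.items()])
E
```

```text
tank [720.1   0. ] [-82.5 -22.8 -69.6 -72.6] [[635.0, 0.0], [807.0, 0.0]] [([391.2, 170.3], 1034, 948), ([423.5, 243.2], 2616, 1566)]
column [574.4   0. ] [68.3 13.1 41.4 45.8] [[624.0, 0.0], [540.0, 0.0]] [([240.6, 177.3], 230, 195), ([274.6, 150.8], 344, 410)]
reel [437.7   0. ] [72.5 11.  40.8 51.2] [[477.0, 0.0], [417.0, 0.0]] [([236.6, 217.0], 581, 564), ([234.5, 171.6], 573, 1166)]
collar [521.5   0. ] [-1.  -0.4 -1.4 -1.7] [[520.0, 0.0], [522.0, 0.0]] [([310.0, 205.3], 100, 85), ([302.5, 213.5], 142, 134)]
lid [527.4   0. ] [-76.5 -15.8 -63.6 -78.2] [[469.0, 0.0], [567.0, 0.0]] [([385.5, 218.9], 899, 823), ([366.3, 287.2], 2054, 1090)]
cap [667.8   0. ] [ 0.5  0.3 -2.1 -3.7] [[669.0, 0.0], [667.0, 0.0]] [([308.3, 164.2], 146, 193), ([342.4, 190.1], 115, 282)]
canister [569.5   0. ] [-37.1  -8.  -28.  -32.3] [[541.0, 0.0], [593.0, 0.0]] [([346.0, 198.4], 109, 101), ([342.6, 229.4], 317, 277)]
blower [432.3  -0. ] [133.   19.2  69.6  85.8] [[502.0, 0.0], [391.0, 0.0]] [([176.1, 210.4], 310, 242), ([203.6, 133.0], 494, 496)]
```

```bash
sed -i 's/x0=(450,0)/x0=(450,1)/; s/s=least_squares.*/s=least_squares(lambda u:res(u-1000),np.array(x0)+1000.,diff_step=2e-3,x_scale=100.); s.x=s.x-1000/' h.py
python3 - <<'E'
from h import *
O=dict(tank=([391.2,170.3],[423.5,243.2]),column=([240.8,177.4],[274.6,150.8]),reel=([236.8,217.1],[234.5,171.6]),
collar=([310,205.4],[302.4,213.5]),lid=([385.6,218.9],[366.1,287.2]),cap=([308.1,162.7],[342.3,186.]),canister=([346,198.4],[342.6,229.4]),blower=([175.8,210.3],[203.6,133.3]))
for n,(t,s) in O.items():
    o={"top":np.array(t),"side":np.array(s)}
    p,r=locate(n,o); print(n,p.round(1),r.round(2),[locate(n,{k:v})[0].round(1).tolist() for k,v in o.items()])
E
```

```text
tank [ 637.4 -290.2] [ 0.49 -0.35 -0.36 -0.02] [[636.1, -288.5], [637.9, -290.8]]
column [622.3 241.9] [ 0.35 -0.07 -0.25 -0.34] [[622.0, 243.2], [621.8, 240.0]]
reel [478.1 247.8] [ 0.76 -0.15 -0.56 -0.75] [[477.6, 250.4], [477.3, 243.7]]
collar [520.2  -5.5] [ 0.58 -0.09 -0.34 -0.41] [[519.9, -3.5], [519.8, -7.3]]
lid [ 469.5 -270.5] [ 0.56 -0.07 -0.24 -0.24] [[469.3, -268.5], [469.4, -271.3]]
cap [674.4  -0. ] [ 0.68  0.02 -0.34 -0.61] [[674.4, 2.4], [673.2, -2.5]]
canister [ 540.6 -130.8] [ 0.41 -0.13 -0.25 -0.17] [[540.1, -129.4], [540.6, -131.6]]
blower [502.6 460.8] [ 0.13 -0.31 -0.3   0.08] [[501.4, 461.2], [503.5, 460.5]]
```

The positions agree between the cameras to within 2–4 mm. I start at the column and centre it with two grips at right angles, so that its position is known to gripper accuracy. First the tool turns to yaw π and goes above it.

```bash
python3 -m jog '[[0,0,0,0,0,-0.132],[0,0,0,0,0,-0.132],[0,0,0,0,0,-0.133],[0,0,0,0,0,0]]' 60; python3 -m jog '[[-20,-12,0,0,0,0],[-40,-23,0,0,0,0],[-40,-23,0,0,0,0],[-40,-23,0,0,0,0],[-40,-23,0,0,0,0],[-40,-23,0,0,0,0],[-40,-23,0,0,0,0],[-40,-23,0,0,0,0],[-40,-23,0,0,0,0],[-40,-23,0,0,0,0],[-39,-23,0,0,0,0],[0,0,0,0,0,0]]'; python3 -c "
from plant import bot; o=bot.get_obs(); print(o['joint_positions'].round(2),o['tool_pos'].round(1),o['tcp_rot'].round(3))"
```

```text
time: 1.5
tool_pos: [202.9, 484.2, 226.8]
tcp_rot: [3.141, 0.0, -3.14]
contact_force: [-0.3, -0.5, 0.3]
grip_width: 64.5
finger_force: 0.0
time: 2.7
tool_pos: [625.9, 238.1, 225.1]
tcp_rot: [-3.14, 0.001, 3.133]
contact_force: [0.2, 0.4, -0.6]
grip_width: 55.2
finger_force: 0.0
[ 0.25  0.62  1.07 -0.    1.45 -1.31] [625.9 238.1 225.1] [-3.140e+00  1.000e-03  3.133e+00]
```

```bash
python3 -m jog '[[0,0,20,0,0,0],[0,0,40,0,0,0],[0,0,40,0,0,0],[0,0,40,0,0,0],[0,0,25,0,0,0],[0,0,15,0,0,0],[0,0,0,0,0,0],[0,0,0,0,0,0]]'; python3 -c "
from h import *
a=bot.capture('top')[120:220,180:310]; b=bot.capture('side')[80:180,210:340]
cv2.imwrite('pics/c2.png',cv2.resize(np.hstack([a,b]),(780,300),interpolation=2)[:,:,::-1])"
```

```text
time: 3.5
tool_pos: [622.5, 242.8, 48.0]
tcp_rot: [3.141, 0.002, 3.141]
contact_force: [-0.4, -0.2, 0.5]
grip_width: 54.9
finger_force: 0.0
```

View pics/c2.png

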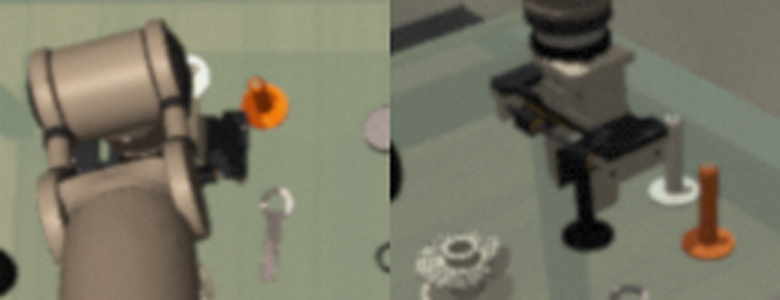

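The fingers straddle the column post with clear margins (side view about (275,145)). Now I close along y, reopen, turn 90° and close along x.

```bash
python3 -m jog '[[0,0,0,0,0,0],[0,0,0,0,0,0],[0,0,0,0,0,0],[0,0,0,0,0,0],[0,0,0,0,0,0],[0,0,0,0,0,0]]' 0; python3 -m jog '[[0,0,0,0,0,0],[0,0,0,0,0,0],[0,0,0,0,0,0]]' 50;  python3 -m jog '[[0,0,0,0,0,0.131],[0,0,0,0,0,0.131],[0,0,0,0,0,0.131],[0,0,0,0,0,0.131],[0,0,0,0,0,0.131],[0,0,0,0,0,0.131],[0,0,0,0,0,0.131],[0,0,0,0,0,0.131],[0,0,0,0,0,0.131],[0,0,0,0,0,0.131],[0,0,0,0,0,0.131],[0,0,0,0,0,0.13]]'; python3 -m jog '[[0,0,0,0,0,0],[0,0,0,0,0,0]]'; python3 -m jog '[[0,0,0,0,0,0],[0,0,0,0,0,0],[0,0,0,0,0,0],[0,0,0,0,0,0],[0,0,0,0,0,0],[0,0,0,0,0,0]]' 0
```

```text
time: 4.2
tool_pos: [621.9, 242.3, 46.8]
tcp_rot: [3.141, 0.0, -3.141]
contact_force: [-0.7, 0.1, 1.1]
grip_width: 19.0
finger_force: 30.0
time: 4.5
tool_pos: [621.9, 242.3, 46.7]
tcp_rot: [3.142, -0.0, -3.141]
contact_force: [1.1, -0.0, 0.4]
grip_width: 38.6
finger_force: 0.0
time: 5.7
tool_pos: [621.9, 242.3, 46.7]
tcp_rot: [-3.142, -0.0, 1.565]
contact_force: [0.3, -0.0, 0.1]
grip_width: 45.7
finger_force: 0.0
time: 5.9
tool_pos: [621.9, 242.3, 46.7]
tcp_rot: [-3.142, -0.0, 1.574]
contact_force: [0.7, -0.7, 0.2]
grip_width: 45.7
finger_force: 0.0
time: 6.5
tool_pos: [621.8, 242.3, 46.6]
tcp_rot: [-3.141, -0.0, 1.571]
contact_force: [-0.5, -0.4, -0.1]
grip_width: 19.3
finger_force: 30.0
```

```bash
python3 -m jog '[[0,0,0,0,0,0],[0,0,0,0,0,0],[0,0,0,0,0,0],[0,0,-20,0,0,0],[0,0,-40,0,0,0],[0,0,-45,0,0,0],[0,0,0,0,0,0]]' 65;  python3 -m jog '[[1.5,-24,0,0,0,0],[2,-40,0,0,0,0],[2,-40,0,0,0,0],[0,-40,0,0,0,0],[0,0,25,0,0,0],[0,0,40,0,0,0],[0,0,25,0,0,0],[0,0,10,0,0,0],[0,0,6,0,0,0],[0,0,0,0,0,0],[0,0,0,0,0,0]]'; python3 -c "
from h import *
a=bot.capture('top')[170:270,170:300]; b=bot.capture('side')[100:200,170:300]
cv2.imwrite('pics/c3.png',cv2.resize(np.hstack([a,b]),(780,300),interpolation=2)[:,:,::-1])"
```

```text
time: 7.2
tool_pos: [625.4, 243.3, 159.4]
tcp_rot: [3.129, -0.003, 1.571]
contact_force: [0.7, 0.5, -0.1]
grip_width: 59.4
finger_force: 0.0
time: 8.3
tool_pos: [478.8, 248.1, 46.8]
tcp_rot: [3.14, -0.001, 1.571]
contact_force: [0.4, -0.2, 0.3]
grip_width: 59.8
finger_force: 0.0
```

View pics/c3.png

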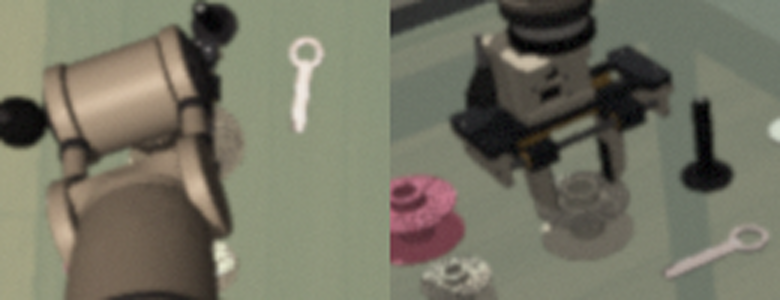

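The fingers straddle the hub, clear of the ribs (side view about (235,162)). Now down 2 mm, then the two-way centring grip and a small lift.

```bash
python3 -m jog '[[0,0,2,0,0,0],[0,0,0,0,0,0],[0,0,0,0,0,0],[0,0,0,0,0,0],[0,0,0,0,0,0],[0,0,0,0,0,0]]' 0; python3 -m jog '[[0,0,0,0,0,0],[0,0,0,0,0,0],[0,0,0,0,0,0]]' 60;  python3 -m jog '[[0,0,0,0,0,-0.131],[0,0,0,0,0,-0.131],[0,0,0,0,0,-0.131],[0,0,0,0,0,-0.131],[0,0,0,0,0,-0.131],[0,0,0,0,0,-0.131],[0,0,0,0,0,-0.131],[0,0,0,0,0,-0.131],[0,0,0,0,0,-0.131],[0,0,0,0,0,-0.131],[0,0,0,0,0,-0.131],[0,0,0,0,0,-0.13]]'; python3 -m jog '[[0,0,0,0,0,0],[0,0,0,0,0,0]]'; python3 -m jog '[[0,0,0,0,0,0],[0,0,0,0,0,0],[0,0,0,0,0,0],[0,0,0,0,0,0],[0,0,0,0,0,0],[0,0,0,0,0,0]]' 0;  python3 -m jog '[[0,0,-10,0,0,0],[0,0,-20,0,0,0],[0,0,-25,0,0,0],[0,0,-25,0,0,0],[0,0,-25,0,0,0],[0,0,-20,0,0,0],[0,0,0,0,0,0],[0,0,0,0,0,0]]'
```

```text
time: 9.0
tool_pos: [478.0, 247.9, 43.8]
tcp_rot: [3.141, -0.0, 1.571]
contact_force: [-0.2, -0.4, 1.0]
grip_width: 32.4
finger_force: 30.0
time: 9.3
tool_pos: [477.9, 247.8, 43.7]
tcp_rot: [-3.141, -0.0, 1.571]
contact_force: [-0.4, -0.1, 0.1]
grip_width: 51.1
finger_force: 0.0
time: 10.5
tool_pos: [477.9, 247.8, 43.7]
tcp_rot: [3.142, -0.0, -3.136]
contact_force: [-0.1, 0.8, -0.2]
grip_width: 55.2
finger_force: 0.0
time: 10.7
tool_pos: [477.9, 247.8, 43.7]
tcp_rot: [3.142, -0.0, 3.138]
contact_force: [-0.9, -0.1, 0.2]
grip_width: 55.2
finger_force: 0.0
time: 11.3
tool_pos: [477.9, 247.8, 43.7]
tcp_rot: [3.142, 0.0, -3.142]
contact_force: [-1.2, 0.9, -0.1]
grip_width: 32.0
finger_force: 30.0
time: 12.1
tool_pos: [477.8, 247.8, 168.9]
tcp_rot: [3.141, 0.001, -3.141]
contact_force: [0.4, 0.1, -1.7]
grip_width: 32.2
finger_force: 30.0
```

```bash
python3 -m jog '[[-14,-0.5,0,0,0,0],[-25,-1,0,0,0,0],[-30,-1,0,0,0,0],[-30,-1,0,0,0,0],[-25,-1,0,0,0,0],[-15,-1,0,0,0,0],[-5,0,0,0,0,0],[0,0,0,0,0,0],[0,0,0,0,0,0],[0,0,20,0,0,0],[0,0,0,0,0,0],[0,0,0,0,0,0]]'; python3 -c "
from h import *
a=bot.capture('top')[130:230,180:310]; b=bot.capture('side')[70:170,210:340]
cv2.imwrite('pics/c4.png',cv2.resize(np.hstack([a,b]),(780,300),interpolation=2)[:,:,::-1])"
```

```text
time: 13.3
tool_pos: [621.1, 242.5, 148.8]
tcp_rot: [-3.141, -0.001, -3.141]
contact_force: [0.1, -0.7, -0.4]
grip_width: 32.5
finger_force: 30.0
```

View pics/c4.png

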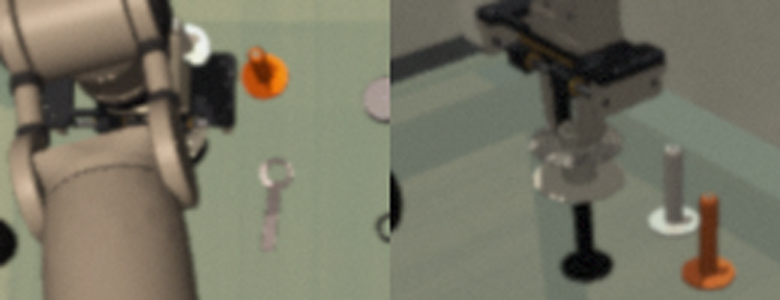

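The reel is held level over the post (side view about (275,130)). I lower it in stages.

```bash
python3 -m jog '[[-0.7,-0.2,8,0,0,0],[0,0,8,0,0,0],[0,0,8,0,0,0],[0,0,8,0,0,0],[0,0,0,0,0,0]]'; python3 -m jog '[[0,0,12,0,0,0],[0,0,15,0,0,0],[0,0,15,0,0,0],[0,0,12,0,0,0],[0,0,8,0,0,0],[0,0,4,0,0,0],[0,0,0,0,0,0],[0,0,0,0,0,0]]'
```

```text
time: 13.9
tool_pos: [621.7, 241.9, 114.8]
tcp_rot: [-3.141, -0.003, -3.141]
contact_force: [0.3, 1.1, -0.7]
grip_width: 32.1
finger_force: 30.0
time: 14.7
tool_pos: [623.0, 242.3, 51.3]
tcp_rot: [3.141, 0.001, -3.141]
contact_force: [0.2, 0.5, -1.6]
grip_width: 32.2
finger_force: 30.0
```

```bash
python3 -m jog '[[0,0,1.5,0,0,0],[0,0,1.2,0,0,0],[0,0,0,0,0,0],[0,0,0,0,0,0],[0,0,0,0,0,0]]'; python3 -m jog '[[0,0,0,0,0,0],[0,0,0,0,0,0],[0,0,0,0,0,0],[0,0,0,0,0,0],[0,0,-5,0,0,0],[0,0,-20,0,0,0],[0,0,-40,0,0,0],[0,0,-40,0,0,0],[0,0,-20,0,0,0],[0,0,0,0,0,0]]' 60
```

```text
time: 15.2
tool_pos: [622.7, 242.2, 48.1]
tcp_rot: [3.141, 0.0, -3.141]
contact_force: [-0.1, 0.7, 0.2]
grip_width: 32.5
finger_force: 30.0
time: 16.2
tool_pos: [624.4, 242.7, 177.7]
tcp_rot: [3.139, 0.008, -3.141]
contact_force: [-0.4, 0.5, 0.2]
grip_width: 55.2
finger_force: 0.0
```

```bash
python3 -m jog '[[8.4,-19.7,0,0,0,0],[16,-38,0,0,0,0],[16,-38,0,0,0,0],[16,-38,0,0,0,0],[16,-38,0,0,0,0],[16,-38,0,0,0,0],[14,-38,0,0,0,0],[0,0,25,0,0,0],[0,0,45,0,0,0],[0,0,45,0,0,0],[0,0,30,0,0,0],[0,0,0,0,0,0]]' 70; python3 -m jog '[[0,0,8,0,0,0],[0,0,0,0,0,0],[0,0,0,0,0,0],[0,0,0,0,0,0]]'; python3 -c "
from h import *
a=bot.capture('top')[130:230,210:340]; b=bot.capture('side')[140:240,230:360]
cv2.imwrite('pics/c5.png',cv2.resize(np.hstack([a,b]),(780,300),interpolation=2)[:,:,::-1])"
```

```text
time: 17.4
tool_pos: [516.4, -5.1, 23.5]
tcp_rot: [3.14, -0.01, 3.142]
contact_force: [-0.1, 0.0, 0.0]
grip_width: 64.1
finger_force: 0.0
time: 17.8
tool_pos: [521.1, -5.6, 21.3]
tcp_rot: [-3.141, 0.002, -3.141]
contact_force: [-0.1, 0.1, 0.3]
grip_width: 64.4
finger_force: 0.0
```

View pics/c5.png

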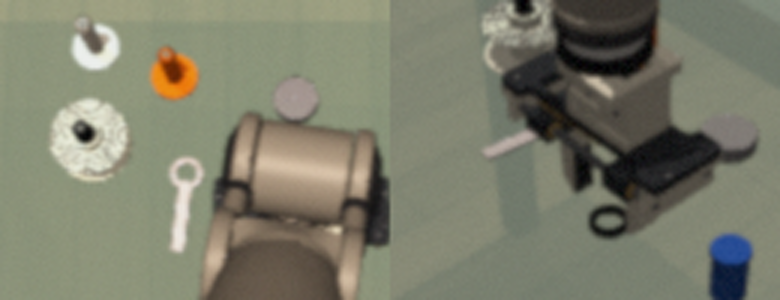

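The reel sits flat on the column foot, with the post in the hub ((237,174) in the top view). The collar is between the fingers (side view about (303,213)). Next I go down and do the two-way grip.

```bash
python3 -m jog '[[0,0,10,0,0,0],[0,0,6,0,0,0],[0,0,3,0,0,0],[0,0,0,0,0,0],[0,0,0,0,0,0]]'; python3 -m jog '[[0,0,0,0,0,0],[0,0,0,0,0,0],[0,0,0,0,0,0],[0,0,0,0,0,0],[0,0,0,0,0,0],[0,0,0,0,0,0]]' 0; python3 -m jog '[[0,0,0,0,0,0],[0,0,0,0,0,0],[0,0,0,0,0,0]]' 60;  python3 -m jog '[[0,0,0,0,0,0.131],[0,0,0,0,0,0.131],[0,0,0,0,0,0.131],[0,0,0,0,0,0.131],[0,0,0,0,0,0.131],[0,0,0,0,0,0.131],[0,0,0,0,0,0.131],[0,0,0,0,0,0.131],[0,0,0,0,0,0.131],[0,0,0,0,0,0.131],[0,0,0,0,0,0.131],[0,0,0,0,0,0.13]]'; python3 -m jog '[[0,0,0,0,0,0],[0,0,0,0,0,0]]'; python3 -m jog '[[0,0,0,0,0,0],[0,0,0,0,0,0],[0,0,0,0,0,0],[0,0,0,0,0,0],[0,0,0,0,0,0],[0,0,0,0,0,0]]' 0
```

```text
time: 18.4
tool_pos: [520.2, -5.5, 0.7]
tcp_rot: [3.141, -0.0, -3.141]
contact_force: [-0.3, 0.4, -0.9]
grip_width: 64.3
finger_force: 0.0
time: 19.0
tool_pos: [520.3, -5.6, 1.0]
tcp_rot: [3.142, 0.0, -3.141]
contact_force: [0.1, 1.0, -0.0]
grip_width: 34.9
finger_force: 30.0
time: 19.3
tool_pos: [520.3, -5.6, 1.0]
tcp_rot: [3.142, 0.0, -3.141]
contact_force: [0.5, 0.1, -0.3]
grip_width: 53.0
finger_force: 0.0
time: 20.5
tool_pos: [520.3, -5.6, 1.0]
tcp_rot: [3.142, -0.0, 1.565]
contact_force: [-0.4, -0.1, -0.7]
grip_width: 55.3
finger_force: 0.0
time: 20.7
tool_pos: [520.3, -5.6, 1.0]
tcp_rot: [-3.142, -0.0, 1.574]
contact_force: [0.3, -0.2, -0.7]
grip_width: 54.9
finger_force: 0.0
time: 21.3
tool_pos: [520.3, -5.5, 1.0]
tcp_rot: [-3.142, -0.0, 1.571]
contact_force: [-0.6, 0.1, -0.4]
grip_width: 34.9
finger_force: 30.0
```

```bash
python3 -m jog '[[0,0,-15,0,0,0],[0,0,-30,0,0,0],[0,0,-40,0,0,0],[0,0,-40,0,0,0],[0,0,-24,0,0,0],[0,0,0,0,0,0]]'; python3 -m jog '[[17.8,6.8,0,0,0,0],[35,15,0,0,0,0],[35,15,0,0,0,0],[35,15,0,0,0,0],[35,15,0,0,0,0],[35,15,0,0,0,0],[35,15,0,0,0,0],[20,5,0,0,0,0],[0,0,0,0,0,0],[0,0,0,0,0,0],[0,0,0,0,0,0],[0,0,0,0,0,0]]'; python3 -c "
from h import *
a=bot.capture('top')[130:230,180:310]; b=bot.capture('side')[70:170,210:340]
cv2.imwrite('pics/c6.png',cv2.resize(np.hstack([a,b]),(780,300),interpolation=2)[:,:,::-1])"
```

```text
time: 21.9
tool_pos: [522.3, -5.8, 153.7]
tcp_rot: [3.134, 0.001, 1.571]
contact_force: [0.2, 0.0, -0.4]
grip_width: 34.8
finger_force: 30.0
time: 23.1
tool_pos: [622.0, 241.0, 149.9]
tcp_rot: [-3.141, 0.0, 1.569]
contact_force: [0.1, -0.1, -1.1]
grip_width: 34.7
finger_force: 30.0
```

View pics/c6.png

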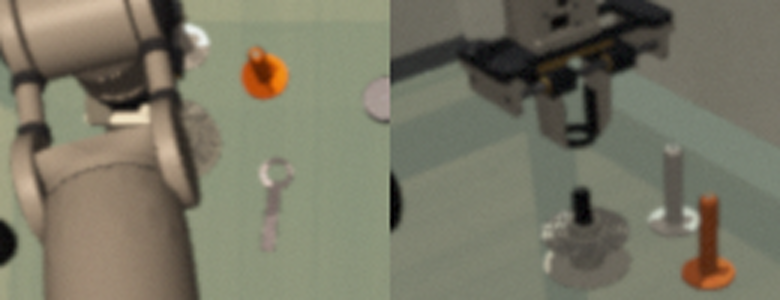

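The collar is held above the post (side view about (272,118)), and the reel is on the column. I lower it.

```bash
python3 -m jog '[[0,0,10,0,0,0],[0,0,20,0,0,0],[0,0,10,0,0,0],[0,0,6,0,0,0],[0,0,0,0,0,0],[0,0,0,0,0,0]]'; python3 -m jog '[[0,0,8,0,0,0],[0,0,10,0,0,0],[0,0,10,0,0,0],[0,0,8,0,0,0],[0,0,5,0,0,0],[0,0,0,0,0,0],[0,0,0,0,0,0],[0,0,0,0,0,0]]'
```

```text
time: 23.8
tool_pos: [622.4, 242.3, 104.5]
tcp_rot: [3.141, -0.0, 1.571]
contact_force: [-0.4, -0.1, 0.1]
grip_width: 34.7
finger_force: 30.0
time: 24.6
tool_pos: [622.4, 242.3, 63.5]
tcp_rot: [3.141, -0.0, 1.571]
contact_force: [-0.4, -0.5, -0.4]
grip_width: 34.6
finger_force: 30.0
```

```bash
python3 -m jog '[[0,0,2,0,0,0],[0,0,1.5,0,0,0],[0,0,0.7,0,0,0],[0,0,0,0,0,0],[0,0,0,0,0,0]]'; python3 -m jog '[[0,0,0,0,0,0],[0,0,0,0,0,0],[0,0,0,0,0,0],[0,0,0,0,0,0],[0,0,-4,0,0,0],[0,0,-4.5,0,0,0],[0,0,0,0,0,0],[0,0,0,0,0,0]]' 52; python3 -c "
from h import *
print(bot.get_obs()['tool_pos'])
a=bot.capture('top')[130:230,180:310]; b=bot.capture('side')[90:190,210:340]
cv2.imwrite('pics/c7.png',cv2.resize(np.hstack([a,b]),(780,300),interpolation=2)[:,:,::-1])"
```

```text
time: 25.1
tool_pos: [622.1, 242.3, 59.0]
tcp_rot: [3.141, -0.0, 1.571]
contact_force: [1.1, -0.8, 1.5]
grip_width: 35.3
finger_force: 30.0
time: 25.9
tool_pos: [622.2, 242.3, 67.7]
tcp_rot: [3.141, -0.0, 1.571]
contact_force: [0.3, 0.5, 0.1]
grip_width: 47.8
finger_force: 0.0
[622.242823   242.29553042  67.71128883]
```

View pics/c7.png

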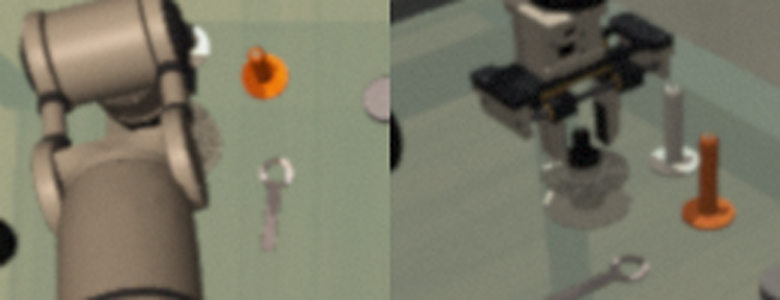

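The collar rests on the hub (side view about (272,142)). I grip the post, lift it, and check that it holds.

```bash
python3 -m jog '[[0,0,0,0,0,0],[0,0,0,0,0,0],[0,0,0,0,0,0],[0,0,0,0,0,0],[0,0,0,0,0,0],[0,0,0,0,0,0]]' 0; python3 -m jog '[[0,0,-5,0,0,0],[0,0,-15,0,0,0],[0,0,-25,0,0,0],[0,0,-25,0,0,0],[0,0,-25,0,0,0],[0,0,-20,0,0,0],[0,0,-5,0,0,0],[0,0,0,0,0,0]]'; python3 -m jog '[[-15,0,0,0,0,0],[-30,1,0,0,0,0],[-35,1,0,0,0,0],[-35,1,0,0,0,0],[-35,1,0,0,0,0],[-35,1,0,0,0,0],[-35,1,0,0,0,0],[-35,1,0,0,0,0],[-35,1,0,0,0,0]]';  python3 -m jog '[[-35,1,0,0,0,0],[-35,1,0,0,0,0],[-35,1,0,0,0,0],[-35,1,0,0,0,0],[-35,1,0,0,0,0],[-30,1,0,0,0,0],[-22,1,0,0,0,0],[-12,0,0,0,0,0],[-3,0,0,0,0,0],[0,0,0,0,0,0],[0,0,0,0,0,0],[0,0,0,0,0,0]]'; python3 -c "
from h import *
a=bot.capture('top')[120:220,330:460]; b=bot.capture('side')[150:290,350:480]
print(bot.get_obs()['joint_positions'].round(2))
cv2.imwrite('pics/c8.png',cv2.resize(np.hstack([cv2.resize(a,(130,100)),cv2.resize(b,(93,100))]),(780,350),interpolation=2)[:,:,::-1])"
```

```text
time: 26.6
tool_pos: [622.0, 242.2, 67.3]
tcp_rot: [-3.141, -0.0, 1.571]
contact_force: [-0.2, 0.0, -0.1]
grip_width: 18.9
finger_force: 30.0
time: 27.4
tool_pos: [622.5, 242.4, 188.8]
tcp_rot: [3.139, -0.001, 1.571]
contact_force: [-1.1, -0.3, -1.7]
grip_width: 19.0
finger_force: 30.0
time: 28.3
tool_pos: [628.8, -50.2, 185.7]
tcp_rot: [-3.139, -0.0, 1.57]
contact_force: [-0.4, 0.6, -1.6]
grip_width: 19.0
finger_force: 30.0
time: 29.5
tool_pos: [637.3, -288.5, 187.5]
tcp_rot: [3.142, -0.0, 1.572]
contact_force: [-0.6, 0.1, -0.9]
grip_width: 18.9
finger_force: 30.0
[-0.53  0.7   1.02  0.    1.42 -0.54]
```

View pics/c8.png

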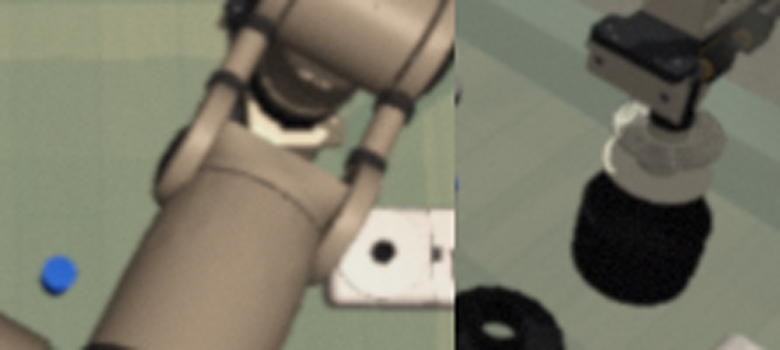

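The assembly hangs upright over the tank (side view about (420,205)). I lower it in stages, watching the force.

```bash
python3 -m jog '[[0,0,10,0,0,0],[0,0,15,0,0,0],[0,0,10,0,0,0],[0,0,8,0,0,0],[0,0,8,0,0,0],[0,0,8,0,0,0],[0,0,6,0,0,0],[0,0,0,0,0,0],[0,0,0,0,0,0]]'; python3 -m jog '[[0,0,8,0,0,0],[0,0,10,0,0,0],[0,0,10,0,0,0],[0,0,10,0,0,0],[0,0,6,0,0,0],[0,0,3,0,0,0],[0,0,0,0,0,0],[0,0,0,0,0,0]]'; python3 -c "
from h import *
a=bot.capture('top')[120:220,330:460]; b=bot.capture('side')[150:290,350:480]
print(bot.get_obs()['joint_positions'].round(2))
cv2.imwrite('pics/c9.png',cv2.resize(b,(520,560),interpolation=2)[:,:,::-1])"
```

```text
time: 30.5
tool_pos: [637.2, -289.8, 122.4]
tcp_rot: [3.141, 0.0, 1.571]
contact_force: [0.7, -0.2, -1.3]
grip_width: 18.8
finger_force: 30.0
time: 31.3
tool_pos: [637.3, -289.9, 75.7]
tcp_rot: [3.141, 0.0, 1.571]
contact_force: [0.7, 0.1, -1.0]
grip_width: 18.9
finger_force: 30.0
[-0.54  0.79  1.16  0.    1.19 -0.54]
```

View pics/c9.png

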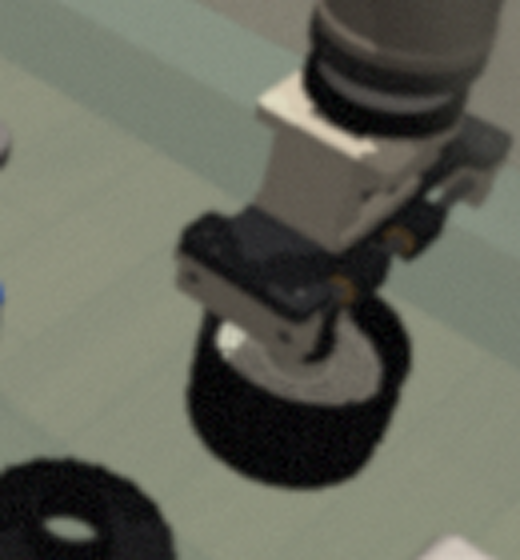

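The reel is inside the tank, and the measured force is near zero. I set it down, open partly (the fingers are inside the rim), and rise.

```bash
python3 -m jog '[[0,0,2,0,0,0],[0,0,1.5,0,0,0],[0,0,0.6,0,0,0],[0,0,0,0,0,0],[0,0,0,0,0,0]]'; python3 -m jog '[[0,0,0,0,0,0],[0,0,0,0,0,0],[0,0,0,0,0,0],[0,0,0,0,0,0]]' 40; python3 -m jog '[[0,0,-4,0,0,0],[0,0,-15,0,0,0],[0,0,-35,0,0,0],[0,0,-40,0,0,0],[0,0,-20,0,0,0],[0,0,0,0,0,0]]'; python3 -m jog '[[10,-15,0,0,0,0],[10,-30,0,0,0,0],[0,-40,0,0,0,0],[0,-40,0,0,0,0],[0,-30,0,0,0,0],[0,-13,0,0,0,0],[0,0,0,0,0,0],[0,0,0,0,0,0],[0,0,0,0,0,0]]' 70; python3 -c "
from h import *
a=bot.capture('top')[130:200,355:425]; b=bot.capture('side')[200:280,380:460]
cv2.imwrite('pics/c10.png',np.hstack([cv2.resize(a,(400,400),interpolation=2),cv2.resize(b,(400,400),interpolation=2)])[:,:,::-1])"
```

```text
time: 31.9
tool_pos: [637.1, -289.8, 71.3]
tcp_rot: [3.141, -0.0, 1.571]
contact_force: [-0.6, 0.6, -0.2]
grip_width: 18.9
finger_force: 30.0
time: 32.3
tool_pos: [637.2, -289.8, 71.3]
tcp_rot: [3.141, 0.0, 1.571]
contact_force: [0.8, -0.1, 0.4]
grip_width: 36.5
finger_force: 0.0
time: 32.9
tool_pos: [638.9, -290.7, 191.2]
tcp_rot: [3.133, 0.005, 1.571]
contact_force: [0.3, -0.1, -0.0]
grip_width: 36.8
finger_force: 0.0
time: 33.8
tool_pos: [469.9, -269.8, 185.0]
tcp_rot: [3.141, -0.0, 1.571]
contact_force: [-0.4, -0.3, 0.0]
grip_width: 64.3
finger_force: 0.0
```

View pics/c10.png

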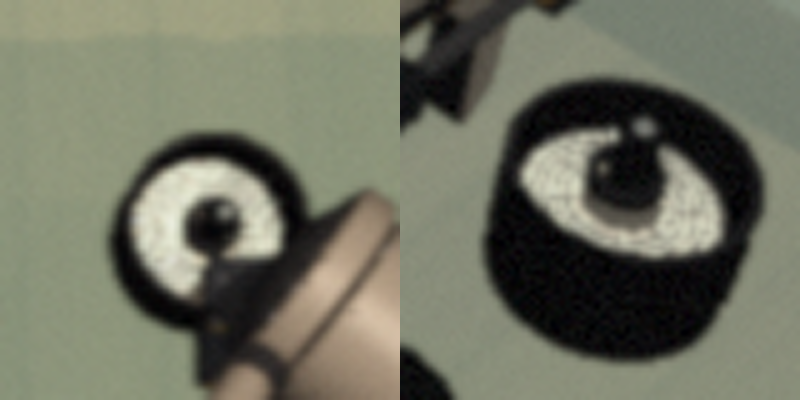

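Column, reel and collar stand centred in the tank (top view about (391,169)). Next is the lid: descend over the neck, two-way grip, lift.

```bash
python3 -m jog '[[-0.7,0,20,0,0,0],[0,0,40,0,0,0],[0,0,40,0,0,0],[0,0,25,0,0,0],[0,0,15,0,0,0],[0,0,10,0,0,0],[0,0,6,0,0,0],[0,0,4,0,0,0],[0,0,0,0,0,0],[0,0,0,0,0,0],[0,0,0,0,0,0]]'; python3 -m jog '[[0,0,2,0,0,0],[0,0,0,0,0,0],[0,0,0,0,0,0],[0,0,0,0,0,0],[0,0,0,0,0,0],[0,0,0,0,0,0]]' 0; python3 -m jog '[[0,0,0,0,0,0],[0,0,0,0,0,0],[0,0,0,0,0,0]]' 68;  python3 -m jog '[[0,0,0,0,0,-0.131],[0,0,0,0,0,-0.131],[0,0,0,0,0,-0.131],[0,0,0,0,0,-0.131],[0,0,0,0,0,-0.131],[0,0,0,0,0,-0.131],[0,0,0,0,0,-0.131],[0,0,0,0,0,-0.131],[0,0,0,0,0,-0.131],[0,0,0,0,0,-0.131],[0,0,0,0,0,-0.131],[0,0,0,0,0,-0.13]]'; python3 -m jog '[[0,0,0,0,0,0],[0,0,0,0,0,0]]'; python3 -m jog '[[0,0,0,0,0,0],[0,0,0,0,0,0],[0,0,0,0,0,0],[0,0,0,0,0,0],[0,0,0,0,0,0],[0,0,0,0,0,0]]' 0
```

```text
time: 35.0
tool_pos: [469.5, -270.7, 25.9]
tcp_rot: [3.14, 0.001, 1.571]
contact_force: [0.9, -0.6, 0.5]
grip_width: 64.3
finger_force: 0.0
time: 35.6
tool_pos: [469.2, -270.5, 23.3]
tcp_rot: [3.141, 0.0, 1.571]
contact_force: [0.4, 0.1, 1.6]
grip_width: 42.3
finger_force: 30.0
time: 35.9
tool_pos: [469.1, -270.5, 23.2]
tcp_rot: [-3.142, -0.0, 1.571]
contact_force: [-0.4, -0.4, 0.4]
grip_width: 60.3
finger_force: 0.0
time: 37.1
tool_pos: [469.1, -270.4, 23.2]
tcp_rot: [3.141, -0.0, -3.136]
contact_force: [0.1, -0.7, 0.9]
grip_width: 62.5
finger_force: 0.0
time: 37.3
tool_pos: [469.1, -270.4, 23.2]
tcp_rot: [3.141, -0.0, 3.138]
contact_force: [0.2, -0.5, 0.4]
grip_width: 62.5
finger_force: 0.0
time: 37.9
tool_pos: [469.0, -270.4, 23.2]
tcp_rot: [3.141, -0.0, 3.142]
contact_force: [0.0, 0.0, -0.6]
grip_width: 41.7
finger_force: 30.0
```

```bash
python3 -m jog '[[0,0,-5,0,0,0],[0,0,-20,0,0,0],[0,0,-35,0,0,0],[0,0,-40,0,0,0],[0,0,-30,0,0,0],[0,0,-10,0,0,0],[0,0,0,0,0,0]]'; python3 -m jog '[[-12.2,-1.6,0,0,0,0],[-25,-3,0,0,0,0],[-33,-4,0,0,0,0],[-33,-4,0,0,0,0],[-30,-4,0,0,0,0],[-20,-2,0,0,0,0],[-12,-1,0,0,0,0],[-3,0,0,0,0,0],[0,0,0,0,0,0],[0,0,0,0,0,0],[0,0,0,0,0,0]]'; python3 -m jog '[[0,0,10,0,0,0],[0,0,20,0,0,0],[0,0,12,0,0,0],[0,0,6,0,0,0],[0,0,0,0,0,0],[0,0,0,0,0,0]]'; python3 -c "
from h import *
a=bot.capture('top')[130:200,355:425]; b=bot.capture('side')[180:280,370:470]
cv2.imwrite('pics/c11.png',np.hstack([cv2.resize(a,(400,400),interpolation=2),cv2.resize(b,(400,400),interpolation=2)])[:,:,::-1])"
```

```text
time: 38.6
tool_pos: [469.6, -270.8, 164.4]
tcp_rot: [-3.14, 0.002, -3.141]
contact_force: [0.6, -0.8, -0.6]
grip_width: 42.2
finger_force: 30.0
time: 39.7
tool_pos: [636.6, -290.1, 163.0]
tcp_rot: [3.141, -0.001, 3.141]
contact_force: [0.3, -0.0, 0.0]
grip_width: 42.4
finger_force: 30.0
time: 40.3
tool_pos: [637.6, -290.2, 115.7]
tcp_rot: [-3.141, 0.001, -3.141]
contact_force: [0.2, 0.8, -0.6]
grip_width: 42.4
finger_force: 30.0
```

View pics/c11.png

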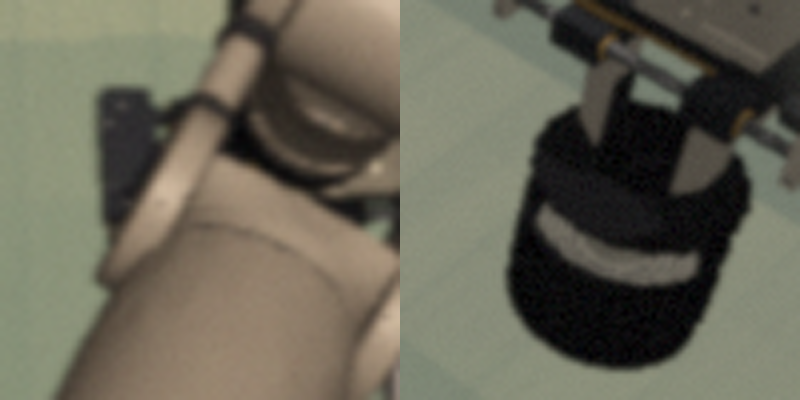

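The lid is level above the mouth (side view about (430,223)), and the reel shows through the gap. I lower it and watch the force.

```bash
python3 -m jog '[[0,0,6,0,0,0],[0,0,6,0,0,0],[0,0,4,0,0,0],[0,0,4,0,0,0],[0,0,2,0,0,0],[0,0,0,0,0,0],[0,0,0,0,0,0]]'; python3 -m jog '[[0,0,2,0,0,0],[0,0,2,0,0,0],[0,0,1,0,0,0],[0,0,0,0,0,0],[0,0,0,0,0,0]]'; python3 -m jog '[[0,0,1,0,0,0],[0,0,0,0,0,0],[0,0,0,0,0,0]]'
```

```text
time: 41.1
tool_pos: [637.4, -290.1, 93.3]
tcp_rot: [-3.142, 0.0, -3.141]
contact_force: [-0.1, 0.4, -0.1]
grip_width: 42.2
finger_force: 30.0
time: 41.6
tool_pos: [637.3, -290.0, 88.2]
tcp_rot: [3.142, 0.0, -3.141]
contact_force: [0.3, -0.3, -0.7]
grip_width: 42.3
finger_force: 30.0
time: 41.9
tool_pos: [637.3, -290.1, 87.3]
tcp_rot: [3.142, 0.0, -3.141]
contact_force: [0.2, 0.3, -0.6]
grip_width: 42.1
finger_force: 30.0
```

```bash
python3 -m jog '[[0,0,0.4,0,0,0],[0,0,0,0,0,0],[0,0,0,0,0,0]]'; python3 -m jog '[[0,0,0,0,0,0],[0,0,0,0,0,0],[0,0,0,0,0,0],[0,0,0,0,0,0]]' 70; python3 -m jog '[[0,0,-5,0,0,0],[0,0,-25,0,0,0],[0,0,-40,0,0,0],[0,0,-30,0,0,0],[0,0,0,0,0,0]]'; python3 -m jog '[[-5,20,0,0,0,0],[-5,40,0,0,0,0],[-5,40,0,0,0,0],[-5,40,0,0,0,0],[-5,40,0,0,0,0],[-5,40,0,0,0,0],[-5,40,0,0,0,0],[-2,30,0,0,0,0],[0,0,0,0,0,0],[0,0,0,0,0,0],[0,0,0,0,0,0]]' 85; python3 -m jog '[[0,0,25,0,0,0],[0,0,45,0,0,0],[0,0,45,0,0,0],[0,0,30,0,0,0],[0,0,10,0,0,0],[0,0,0,0,0,0],[0,0,0,0,0,0]]'
python3 - <<'E'
from h import *
a=bot.capture('top'); b=bot.capture('side')
cv2.imwrite('pics/c12.png',np.hstack([cv2.resize(b[200:290,380:470],(300,300),interpolation=2),cv2.resize(b[130:220,300:390],(300,300),interpolation=2)])[:,:,::-1])
for c in("top","side"):
    for d in bot.outline_of("lid",c)[:2]: print(c,d["p"],[v for v in mstat(d["mask"])],sil("lid",637.3,-290,64,c)[::2])
E
```

```text
time: 42.2
tool_pos: [637.3, -290.0, 87.2]
tcp_rot: [-3.141, 0.0, -3.141]
contact_force: [-1.8, 0.8, 4.3]
grip_width: 42.1
finger_force: 30.0
time: 42.6
tool_pos: [637.3, -290.0, 86.6]
tcp_rot: [3.141, -0.0, -3.141]
contact_force: [0.3, -0.1, 0.2]
grip_width: 63.5
finger_force: 0.0
time: 43.1
tool_pos: [639.4, -291.2, 193.3]
tcp_rot: [-3.136, 0.009, -3.141]
contact_force: [0.3, 0.0, 0.8]
grip_width: 64.1
finger_force: 0.0
time: 44.2
tool_pos: [673.8, -0.4, 186.0]
tcp_rot: [-3.142, -0.001, 3.141]
contact_force: [-0.1, 0.2, -0.5]
grip_width: 78.2
finger_force: 0.0
time: 44.9
tool_pos: [675.4, -0.7, 33.6]
tcp_rot: [-3.141, 0.003, 3.141]
contact_force: [0.6, -0.1, 0.0]
grip_width: 78.1
finger_force: 0.0
top 0.73 [array([392.88848485, 167.99636364]), np.uint64(825)] (array([393.43020328, 167.88764212]), 860.296875)
side 0.55 [array([426.27997528, 232.91100124]), np.uint64(1618)] (array([426.37722908, 232.34091331]), 1639.375)
```

View pics/c12.png

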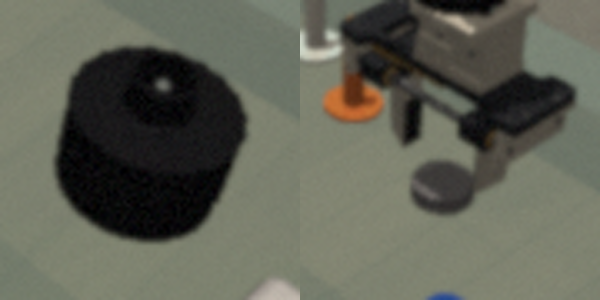

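The lid is seated flat (side view about (426,233), matching the seated model), and the cap lies between the fingers (side view about (342,186)). I go down to it and do the two-way grip.

```bash
python3 -m jog '[[0,0,12,0,0,0],[0,0,8,0,0,0],[0,0,4,0,0,0],[0,0,2,0,0,0],[0,0,0,0,0,0],[0,0,0,0,0,0]]'; python3 -m jog '[[0,0,0,0,0,0],[0,0,0,0,0,0],[0,0,0,0,0,0],[0,0,0,0,0,0],[0,0,0,0,0,0],[0,0,0,0,0,0]]' 0; python3 -m jog '[[0,0,0,0,0,0],[0,0,0,0,0,0],[0,0,0,0,0,0]]' 80;  python3 -m jog '[[0,0,0,0,0,0.131],[0,0,0,0,0,0.131],[0,0,0,0,0,0.131],[0,0,0,0,0,0.131],[0,0,0,0,0,0.131],[0,0,0,0,0,0.131],[0,0,0,0,0,0.131],[0,0,0,0,0,0.131],[0,0,0,0,0,0.131],[0,0,0,0,0,0.131],[0,0,0,0,0,0.131],[0,0,0,0,0,0.13]]'; python3 -m jog '[[0,0,0,0,0,0],[0,0,0,0,0,0]]'; python3 -m jog '[[0,0,0,0,0,0],[0,0,0,0,0,0],[0,0,0,0,0,0],[0,0,0,0,0,0],[0,0,0,0,0,0],[0,0,0,0,0,0]]' 0
```

```text
time: 45.7
tool_pos: [674.4, -0.0, 5.9]
tcp_rot: [3.142, 0.0, -3.141]
contact_force: [0.2, -0.2, -0.0]
grip_width: 77.9
finger_force: 0.0
time: 46.3
tool_pos: [674.3, -0.0, 6.0]
tcp_rot: [3.142, 0.0, -3.141]
contact_force: [0.0, 0.8, 1.0]
grip_width: 53.0
finger_force: 30.0
time: 46.6
tool_pos: [674.2, -0.0, 5.7]
tcp_rot: [3.142, -0.0, -3.141]
contact_force: [-0.0, -0.2, -0.2]
grip_width: 71.2
finger_force: 0.0
time: 47.8
tool_pos: [674.2, -0.0, 5.8]
tcp_rot: [-3.141, -0.0, 1.565]
contact_force: [0.7, -0.2, -0.3]
grip_width: 73.5
finger_force: 0.0
time: 48.0
tool_pos: [674.2, -0.0, 5.7]
tcp_rot: [-3.142, -0.0, 1.574]
contact_force: [-1.1, 0.5, 0.2]
grip_width: 73.6
finger_force: 0.0
time: 48.6
tool_pos: [674.2, -0.0, 5.8]
tcp_rot: [3.142, -0.0, 1.571]
contact_force: [0.1, -0.2, 0.4]
grip_width: 52.9
finger_force: 30.0
```

```bash
python3 -m jog '[[0,0,-10,0,0,0],[0,0,-25,0,0,0],[0,0,-40,0,0,0],[0,0,-40,0,0,0],[0,0,-25,0,0,0],[0,0,-5,0,0,0],[0,0,0,0,0,0]]'; python3 -m jog '[[-15,-1.9,0,0,0,0],[-30,-4,0,0,0,0],[-40,-5,0,0,0,0],[-40,-5,0,0,0,0],[-40,-5,0,0,0,0],[-40,-5,0,0,0,0],[-35,-5,0,0,0,0],[-30,-4,0,0,0,0],[-15,-2,0,0,0,0],[-5,0,0,0,0,0],[0,0,0,0,0,0],[0,0,0,0,0,0]]'; python3 -m jog '[[0,0,10,0,0,0],[0,0,15,0,0,0],[0,0,5,0,0,0],[0,0,0,0,0,0],[0,0,0,0,0,0],[0,0,0,0,0,0]]'; python3 -c "
from h import *
b=bot.capture('side')[180:280,370:470]
cv2.imwrite('pics/c13.png',cv2.resize(b,(500,500),interpolation=2)[:,:,::-1])"
```

```text
time: 49.3
tool_pos: [674.5, -0.0, 152.0]
tcp_rot: [3.14, 0.0, 1.571]
contact_force: [-0.7, -0.4, -0.1]
grip_width: 53.0
finger_force: 30.0
time: 50.5
tool_pos: [637.5, -288.5, 150.4]
tcp_rot: [-3.141, -0.001, 1.572]
contact_force: [0.3, 0.2, -1.2]
grip_width: 53.1
finger_force: 30.0
time: 51.1
tool_pos: [637.8, -290.0, 121.6]
tcp_rot: [3.14, 0.001, 1.571]
contact_force: [-0.2, 0.3, -0.9]
grip_width: 52.7
finger_force: 30.0
```

View pics/c13.png

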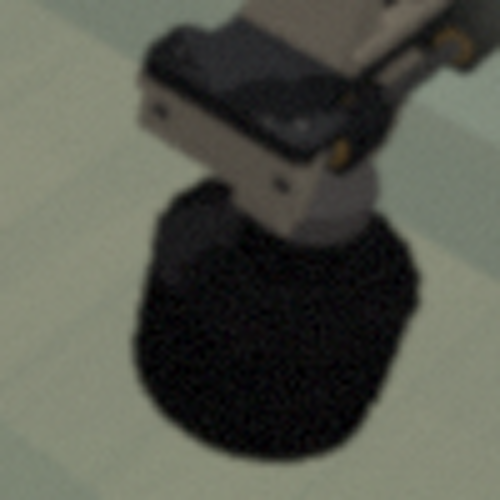

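The cap is held level above the neck (side view about (435,220)). I lower it gently and watch for early contact.

```bash
python3 -m jog '[[0,0,4,0,0,0],[0,0,3,0,0,0],[0,0,2,0,0,0],[0,0,0,0,0,0],[0,0,0,0,0,0]]'; python3 -m jog '[[0,0,3,0,0,0],[0,0,3,0,0,0],[0,0,2,0,0,0],[0,0,1.5,0,0,0],[0,0,0,0,0,0],[0,0,0,0,0,0]]'; python3 -m jog '[[0,0,1,0,0,0],[0,0,0.8,0,0,0],[0,0,0,0,0,0],[0,0,0,0,0,0]]'
```

```text
time: 51.65
tool_pos: [637.3, -290.0, 111.7]
tcp_rot: [-3.141, -0.0, 1.571]
contact_force: [-0.2, 0.2, -0.5]
grip_width: 53.0
finger_force: 30.0
time: 52.25
tool_pos: [637.3, -290.1, 102.3]
tcp_rot: [3.142, -0.0, 1.571]
contact_force: [-0.3, -0.9, -0.6]
grip_width: 52.8
finger_force: 30.0
time: 52.65
tool_pos: [637.3, -290.0, 100.5]
tcp_rot: [-3.142, -0.0, 1.571]
contact_force: [-0.0, 0.4, -0.5]
grip_width: 53.1
finger_force: 30.0
```

The cap slid over the neck freely, down to its seated height. I lower slightly to make contact, release, rise and move clear.

```bash
python3 -m jog '[[0,0,0.5,0,0,0],[0,0,0,0,0,0],[0,0,0,0,0,0]]'; python3 -m jog '[[0,0,0,0,0,0],[0,0,0,0,0,0],[0,0,0,0,0,0],[0,0,0,0,0,0]]' 85; python3 -m jog '[[0,0,-5,0,0,0],[0,0,-25,0,0,0],[0,0,-40,0,0,0],[0,0,-40,0,0,0],[0,0,0,0,0,0]]'; python3 -m jog '[[20,-10,0,0,0,0],[40,-20,0,0,0,0],[40,-20,0,0,0,0],[40,-20,0,0,0,0],[40,-10,0,0,0,0],[40,0,0,0,0,0],[20,0,0,0,0,0],[0,0,0,0,0,0],[0,0,0,0,0,0],[0,0,0,0,0,0]]'
python3 - <<'E'
from h import *
a=bot.capture('top'); b=bot.capture('side')
cv2.imwrite('pics/c14.png',np.hstack([cv2.resize(a[120:220,330:490],(480,300),interpolation=2),cv2.resize(b[200:290,380:470],(300,300),interpolation=2)])[:,:,::-1])
for n,z in(("cap",94.5),("lid",64)):
  for c in("top","side"):
    for d in bot.outline_of(n,c)[:2]: print(n,c,d["p"],mstat(d["mask"]),sil(n,637.3,-290,z,c)[::2])
E
```

```text
time: 52.95
tool_pos: [637.4, -290.0, 100.2]
tcp_rot: [3.141, 0.0, 1.571]
contact_force: [0.3, 0.3, 2.2]
grip_width: 52.9
finger_force: 30.0
time: 53.35
tool_pos: [637.3, -290.0, 99.9]
tcp_rot: [-3.141, -0.0, 1.571]
contact_force: [0.9, -0.5, -0.5]
grip_width: 76.7
finger_force: 0.0
time: 53.85
tool_pos: [639.7, -291.4, 217.9]
tcp_rot: [3.13, 0.006, 1.571]
contact_force: [0.6, -0.2, 0.3]
grip_width: 78.3
finger_force: 0.0
time: 54.85
tool_pos: [557.4, -51.0, 209.9]
tcp_rot: [3.142, 0.0, 1.57]
contact_force: [0.2, 0.0, 0.4]
grip_width: 78.2
finger_force: 0.0
cap top 0.5 (array([394.78773585, 166.22169811]), np.uint64(212)) (array([395.17759926, 165.78482431]), 227.453125)
cap side 0.55 (array([429.12952381, 223.75047619]), np.uint64(525)) (array([428.79466492, 222.96952405]), 518.53125)
lid top 0.75 (array([393.16090584, 168.54707986]), np.uint64(839)) (array([393.43020328, 167.88764212]), 860.296875)
lid side 0.81 (array([425.79452055, 236.68858447]), np.uint64(1095)) (array([426.37722908, 232.34091331]), 1639.375)
```

View pics/c14.png

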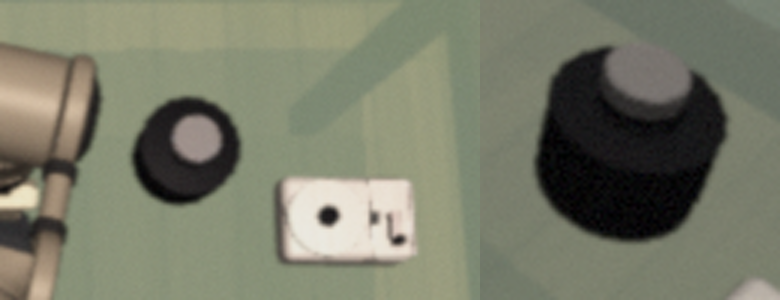

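The cap sits fully down and level on the lid's neck (top (395,166), side (429,223), both matching the seated model), and the arm is clear. I hand the job in.

```bash
python3 -c "
from plant import bot; print(bot.close_job())"
```

```text
the job is handed in; nothing more can be done
None
```

The developing tank is back together in the order asked (reel and collar on the column, all three in the tank, then lid, then cap), the bystanders were left alone, and the job was handed in at about 55 s.

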